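# Switch the aerial selector to the green dot and start the tuner

## Robot

A 6-joint arm with a two-finger parallel gripper is mounted at the origin on the work surface. World frame = base frame: x ahead of the robot, y to its left, z up, the work surface at z = 0. Lengths are in m, angles in degrees, forces in N, time in s.
With the tool pointing down it reaches from about 0.35 to 0.875 m from the base axis. Payload 4.2 kg.
Tool frame: the origin (TCP) lies at the centre of the arm's flange, where the gripper is bolted on; the fingertips stand 173 mm ahead of it and the grasp point (between the pads) lies 155 mm ahead of it; z points along the fingers, y is the line along which they close (so a half turn about z gives the same grasp; the last joint's range is limited). The gripper opens to 85 mm and grips with 20 to 120 N. Pads are 22 mm wide; open, the fingers measure 114 mm over their backs; the gripper's body (76 mm by 85 mm) begins 54 mm behind the grasp point. The pads swing forward as they close: fully open they stand 13 mm farther back than shut.
Start: joints at [-61.73, 22.042, 0.453, 0, -68.411, -14.817], TCP at [0.145, -0.608, 0.405] pointing down, gripper open.
Joint ranges: [-179.83, 179.83], [-69.29, 118.12], [-61.27, 80.66], [-181.25, 117.63], [-171.15, -9.14], [-177.46, 177.46]. Speed limits (degrees/s): [159.86, 159.86, 180, 180, 180, 180].

## Interface

Orientations are given as a 3x3 rotation matrix whose columns are the frame's x, y, z axes.
In Python, from bench import get_obs, vision, robot, spotter gives the robot as it stands.
- The arm moves only by the tool send_rows, never from a script. Its argument "plan" is one flat list of numbers, 7 for each row, row after row: the shift along the world's x, y, z in cm, then the turn, a rotation vector about the world's x, y, z in rad, then the closure, from -1 (fully open) to 1 (shut), so that 0 is half open. In form: [tx, ty, tz, ax, ay, az, hand, tx, ty, tz, ax, ay, az, hand, ...]. A call has 1 to 8 rows; each row shifts and turns the commanded pose from where the row before left it; what a row does not reach is not made up. A row lasts 1/12 s, in which the tool goes at most 41.7 mm and 7.16 degrees, less where a joint would pass 70% of its speed; a pose out of reach is approached as far as the arm can. A call with a gripper value outside its range is refused whole. The fingers move at their own pace and stop on an object; "grip_force" is the grip in N (left out, the last holds). Time passes only in rows, so rows that do not move let the fingers close. It gives the time, the measured TCP pose, the force, the opening and the grip force at its end, in the units of the state.
- get_obs(): the state, without advancing time (a new reading comes with each control period).
- vision.camera(name): name is "scene" or "top"; returns a dict with "color" (400x640x3 uint8, red, green, blue), "K" (3x3 intrinsics, pixels), "extrinsics" (4x4, takes a point from world to camera coordinates). Camera axes: x right, y up, looking along -z (the intrinsics and any distortion apply to the point x, -y, -z); pixel columns grow to the right and rows downward; lengths in m; the calibration is good to about 2 mm. A picture is of the moment at which its call begins. There is no depth.
- robot.close_job(): hands the job in; it is judged then, once.
Trained networks look in the newest picture that a camera, given by its name, has taken for a name from the list of things; names that differ only in an ending like _2 or _b are one class to them, and where a whole thing is asked for, a point or a joint stands for the part that bears it (a point fixed in the world has none). Each returns a list of dicts, best first, with "confidence" (0 to 1); they miss things now and then, are a little off and sometimes report something else, mostly with a low value. They report only what shows in the picture. A call takes as long as a camera call. They do not tell look-alikes from the thing itself.
- spotter.recognise(name, camera): "xy" ([column, row] as shares, 0 to 1, of the picture: columns of its width, rows of its height, amid what is visible of it).
- spotter.mark_of(name, camera): "xy" ([column, row] as shares, 0 to 1, of the picture: columns of its width, rows of its height: a listed point, or the origin of a listed thing).
The state is a dict: "time_s": time; "joint_pos": joint angles; "dq": joint speeds; "joint_torque": joint torques, N m; "position": TCP position; "tool_rot": TCP orientation; "ft_force": force on the tool from outside, world axes, zero at the start; "moment": the same for the moment, N m; "grip_width": opening from 0.0 (shut) to 1.0 (fully open); "finger_force": force on a finger pad.
Only numpy, scipy, OpenCV 4.12 (cv2) and the standard library are available. Lean on these libraries where they do the work, as an engineer would, in place of code of your own. Each camera call takes 0.05 s, during which the arm holds its last target. There are 200 camera calls.

## Task

Push the pointer of the aerial selector round with a fingertip, click by click, until it has clicked into place at the green dot, and only then press the yellow tune button all the way down and let it come up again. Push gently, do not grip the selector, do not press the tune button while the pointer is anywhere else, and leave the small adapter, the handheld radio and the highlighter that stand or lie close by where they are.

Things in the scene. Friction and masses are not known exactly. Their poses are not given: they have to be found in the camera images.
- dial_axis (a point): centre of the selector's turning axis, at the height of the panel: the top face (60 mm above the desk) of the aerial console, a 200 x 200 x 60 mm dark box with a bright aluminium panel, fixed to the desk. The axis is vertical and is the middle of the panel; this frame's axes are the console's (z up).
- selector (a joint): angle, rad, anticlockwise from above positive; 0: pointer along the console's -x. Nine clicks 0.524 rad (30 degrees) apart: 0, +-0.524, +-1.047, +-1.571, +-2.094; stops at +-2.2. Resists with up to 0.13 N m, most a quarter of the way to the next click; past half-way it jumps by itself into the next click and stays. Starts in one of the three middle clicks, rarely balanced between two.
- pointer_tip (a point): tip of the selector's pointer bar, 60 mm from the axis, at the bar's mid-height. The black selector is a hub 44 mm across and 30 mm tall above the panel, with one radial pointer bar, 12 mm wide, standing from 3 to 27 mm above the panel, a white stripe along its top.
- aim (a point): point turning with the selector, on the pointer's centre line, 77 mm from the axis (17 mm beyond the tip), at the height of the panel: it lies over a dot's centre when the selector stands at that dot
- mark_green: the green dot (22 mm across, dark rim, flat on the panel), 77 mm from the selector's axis at one of the six outer click positions: +-1.047, +-1.571 or +-2.094. Red, blue, orange, purple and white dots, flat as well, mark the other five. Origin at its centre, on the panel.
- tune_top (a point): middle of the top face of the yellow tune button, 34 mm across, facing up, on top of the tuner, a fixed grey box 100 x 100 x 50 mm; this point sinks with the button
- tune (a joint): how far the tune button is pressed down, m: 0 is up, 0.006 is fully down (about 5 N); it springs back when let go
- adapter: a bystander to be left alone: small brass and steel coaxial adapter, 20 mm across, 30 mm tall, standing loose on the console's panel on the far side of the selector (origin under its foot)
- handheld: a bystander to be left alone: black handheld radio standing upright behind the tuner, 34 x 58 x 108 mm plus a stub aerial to 183 mm (origin under its foot)
- highlighter: a bystander to be left alone: orange highlighter pen with a black cap, 14 x 125 x 14 mm, lying in front of the tuner (origin under the orange body)
Mind the look-alikes: they are no part of the job. What is shaped like the part that bears tune_top but pink is not meant.

How it is judged:
By the outcome, as a careful person would: the job done as asked, in the order asked, and still so for the second after the job is handed in, with the robot touching nothing.
It also fails if it takes over 64 s, if anything falls off the work surface, if the arm or the gripper's body presses on something with over 40 N, if the wrist force passes 120 N, or if a joint passes its speed limit or range.

## Working session

There is one attempt and no reset: what is moved stays moved. The work goes in short steps, Python scripts to look and compute and a tool call to move; the robot and the scene stay as the last step left them, time stands still between calls to the robot, and variables do not carry over. Pictures are saved under pics/ and viewed, at most 10 in all, crops included, and the job is handed in when it is done.

Besides the shell and the picture viewer there is one more tool, called after "Emit:" by a JSON object that holds its "name" and its "arguments". send_rows: Moves the arm, as the interface text tells. Its arguments: {"type":"object","properties":{"plan":{"type":"array","items":{"type":"number"}},"grip_force":{"type":"number"}},"required":["plan"]}

```bash
mkdir -p pics; cat > h.py <<'E'
import numpy as np, cv2
from bench import get_obs, vision, robot, spotter
def ray(cam,px):
    K=cam["K"];E=cam["extrinsics"];R=E[:3,:3];t=E[:3,3]
    d=np.linalg.inv(K)@np.array([px[0],px[1],1.]);d=np.array([d[0],-d[1],-d[2]])
    return -R.T@t, R.T@d
def onz(cam,px,z):
    o,d=ray(cam,px);return o+d*(z-o[2])/d[2]
def tri(c1,p1,c2,p2):
    o1,d1=ray(c1,p1);o2,d2=ray(c2,p2)
    s=np.linalg.lstsq(np.c_[d1,-d2],o2-o1,rcond=None)[0]
    a,b=o1+d1*s[0],o2+d2*s[1];return (a+b)/2,np.linalg.norm(a-b)
def proj(cam,P):
    E=cam["extrinsics"];p=E[:3,:3]@P+E[:3,3];q=cam["K"]@np.array([p[0],-p[1],-p[2]]);return q[:2]/q[2]
E
python3 - <<'E'
from h import *
np.set_printoptions(precision=4,suppress=True)
C={n:vision.camera(n) for n in("scene","top")}
for n,c in C.items():
    cv2.imwrite(f"pics/{n}0.png",c["color"][:,:,::-1]); print(n,c["K"].tolist(),[k for k in c if k!="color"])
for t in["dial_axis","pointer_tip","mark_green","tune_top","adapter","handheld","highlighter"]:
    for n in C:
        print(t,n,[(np.round(np.array(r["xy"])*[640,400],1).tolist(),round(r["confidence"],2)) for r in spotter.mark_of(t,n)[:3]])
o=get_obs();print(o["position"],o["tool_rot"],o["time_s"],o["grip_width"])
E
```

```text
scene [[461.38573996924293, 0.0, 313.82712978173066], [0.0, 461.38573996924293, 201.78052284296203], [0.0, 0.0, 1.0]] ['K', 'extrinsics']
top [[508.5169590368386, 0.0, 309.2404138833985], [0.0, 508.5169590368386, 204.9855566498626], [0.0, 0.0, 1.0]] ['K', 'extrinsics']
dial_axis scene [([400.6, 177.8], 0.72)]
dial_axis top [([209.5, 205.3], 0.83)]
pointer_tip scene [([383.4, 156.1], 0.74)]
pointer_tip top [([214.2, 236.6], 0.73)]
mark_green scene [([433.5, 159.2], 0.39)]
mark_green top [([168.0, 212.0], 0.44)]
tune_top scene [([162.5, 266.0], 0.75), ([258.4, 191.8], 0.72)]
tune_top top [([355.2, 243.8], 0.74), ([458.3, 195.1], 0.72), ([378.4, 287.7], 0.48)]
adapter scene [([441.5, 203.8], 0.61), ([403.0, 176.2], 0.16)]
adapter top [([196.8, 162.4], 0.67), ([164.2, 212.5], 0.64), ([328.3, 174.3], 0.35)]
handheld scene [([312.0, 266.8], 0.96)]
handheld top [([328.3, 172.5], 0.79), ([213.1, 237.8], 0.42)]
highlighter scene [([223.6, 194.0], 0.66)]
highlighter top [([382.4, 285.8], 0.9)]
[ 0.1455 -0.6078  0.4047] [[-0.9725 -0.2327  0.    ]
 [-0.2327  0.9725  0.    ]
 [-0.      0.     -1.    ]] 0.8 1.0018715136887335
```

View pics/scene0.png

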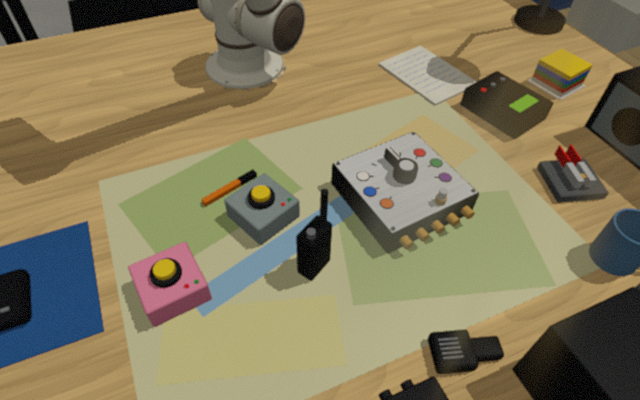

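View pics/top0.png

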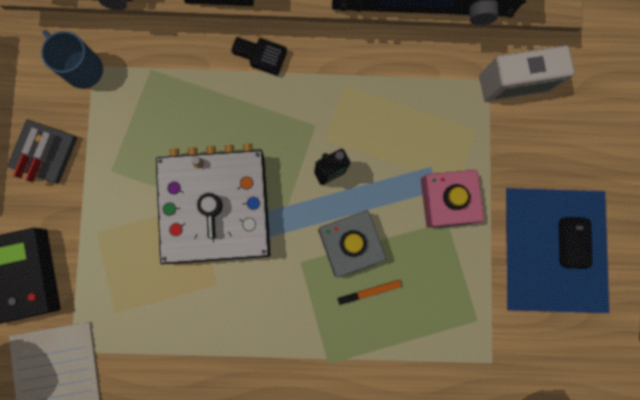

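The scene view shows the console at (405,180) with the pointer toward the robot and the green dot at (436,163), and the grey tuner with its yellow button at (261,195). The pink look-alike is at (165,270). In the top view the selector is at (209,205), green at (169,209), the wanted tune button at (353,243) on the grey box and the decoy at (458,196) on the pink one. I choose the grey one.

```bash
python3 - <<'E'
from h import *
np.set_printoptions(precision=4,suppress=True)
S=vision.camera("scene");T=vision.camera("top")
P={"axis":((400.6,177.8),(209.5,205.3)),"tip":((383.4,156.1),(214.2,236.6)),"green":((435.5,162.5),(169,209)),"tune":((258.4,191.8),(355.2,243.8)),"adapter":((441.5,203.8),(196.8,162.4)),"handheld":((312,266.8),(328.3,172.5)),"hl":((223.6,194),(382.4,285.8))}
for k,(a,b) in P.items(): print(k,*tri(S,a,T,b))
def blobs(c,z,lo,hi):
    pass
img=T["color"]
hsv=cv2.cvtColor(img,cv2.COLOR_RGB2HSV)
box=np.zeros(img.shape[:2],bool);box[150:265,155:270]=1
names={"red":(0,6),"orange":(8,16),"green":(60,85),"blue":(100,120),"purple":(130,160)}
for n,(l,h) in names.items():
    m=(box&(hsv[...,0]>=l)&(hsv[...,0]<=h)&(hsv[...,1]>110)).astype(np.uint8)
    k,_,st,ce=cv2.connectedComponentsWithStats(m)
    for i in range(1,k):
        if st[i,4]>25: print(n,ce[i],st[i,4],onz(T,ce[i],.06))
m=((hsv[...,0]>18)&(hsv[...,0]<32)&(hsv[...,1]>170)&(hsv[...,2]>90)).astype(np.uint8)
k,_,st,ce=cv2.connectedComponentsWithStats(m)
for i in range(1,k):
    if st[i,4]>150: print("yellow",ce[i],st[i,4],onz(T,ce[i],.066))
# panel rect
m=(box&(hsv[...,1]<45)&(hsv[...,2]>110)).astype(np.uint8)
r=cv2.minAreaRect(cv2.findNonZero(m));print("panel",r,onz(T,r[0],.06)); 
for q in cv2.boxPoints(r): print(onz(T,q,.06))
print("camT",ray(T,(0,0))[0],"camS",ray(S,(0,0))[0])
a=cv2.resize(T["color"][140:280,145:405,::-1],None,fx=3,fy=3,interpolation=cv2.INTER_CUBIC);cv2.imwrite("pics/crop1.png",a)
E
```

```text
axis [0.5573 0.1397 0.0561] 0.008381977014255703
tip [0.501  0.1292 0.0665] 0.002436078887775411
green [0.5497 0.2164 0.0596] 0.00011373313359098951
tune [ 0.4965 -0.1254  0.0694] 0.00024578061305207446
adapter [0.6392 0.1719 0.0535] 0.00042619931708444815
handheld [ 0.6377 -0.079  -0.0031] 0.0039535260791364974
hl [ 0.4215 -0.1813  0.0108] 0.00957016168103802
red [175.469  229.1504] 113 [0.5132 0.2023 0.06  ]
orange [246.156 182.367] 109 [0.6037 0.0776 0.06  ]
green [168.8023 208.593 ] 86 [0.5504 0.2167 0.06  ]
blue [252.9388 202.8163] 98 [0.5661 0.0635 0.06  ]
purple [173.5 187.5] 88 [0.5896 0.2104 0.06  ]
yellow [458.0627 195.6974] 271 [ 0.5912 -0.3145  0.066 ]
yellow [353.2635 242.8051] 277 [ 0.4983 -0.1223  0.066 ]
panel ((210.84654235839844, 206.39138793945312), (103.29203796386719, 105.3473129272461), 86.633544921875) [0.557  0.1403 0.06  ]
[0.6436 0.2473 0.06  ]
[0.6621 0.0537 0.06  ]
[0.4717 0.0349 0.06  ]
[0.4547 0.2245 0.06  ]
camT [ 0.4644 -0.0223  0.992 ] camS [ 1.0408 -0.2583  0.6851]
```

View pics/crop1.png

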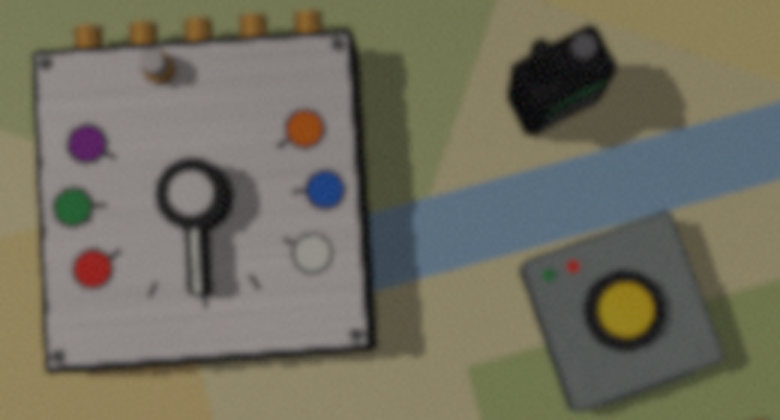

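The close crop confirms the grey box's yellow button, the pointer at the 0 click, and green at -90° (three clicks clockwise). The axis is about (0.558, 0.140). I'll move beside the pointer with the fingers shut.

Emit:
{"name": "send_rows", "arguments": {"plan": [1.5, 2.9, 0, 0, 0, -0.0168, 1, 1.5, 2.9, 0, 0, 0, -0.0168, 1, 1.5, 2.9, 0, 0, 0, -0.0168, 1, 1.5, 2.9, 0, 0, 0, -0.0168, 1, 1.5, 2.9, 0, 0, 0, -0.0168, 1, 1.5, 2.9, 0, 0, 0, -0.0168, 1, 1.5, 2.9, 0, 0, 0, -0.0168, 1, 1.5, 2.9, 0, 0, 0, -0.0168, 1], "grip_force": 20}}

```text
time_s: 1.57
position: [0.2657, -0.3744, 0.4049]
tool_rot: [[-0.995, -0.099, 0.001], [-0.099, 0.995, -0.0], [-0.0, -0.0, -1.0]]
ft_force: [0.7, -0.3, 0.4]
grip_width: 0.002
finger_force: 0.0
```

Emit:
{"name": "send_rows", "arguments": {"plan": [1.5, 2.9, 0, 0, 0, 0, 1, 1.5, 2.9, 0, 0, 0, 0, 1, 1.5, 2.9, 0, 0, 0, 0, 1, 1.5, 2.9, 0, 0, 0, 0, 1, 1.5, 2.9, 0, 0, 0, 0, 1, 1.5, 2.9, 0, 0, 0, 0, 1, 1.5, 2.9, 0, 0, 0, 0, 1, 1.5, 2.9, 0, 0, 0, 0, 1]}}

```text
time_s: 2.23
position: [0.3857, -0.1422, 0.4052]
tool_rot: [[-0.995, -0.101, 0.001], [-0.101, 0.995, -0.0], [-0.001, -0.0, -1.0]]
ft_force: [0.6, -1.3, -0.7]
grip_width: -0.0
finger_force: 0.0
```

Emit:
{"name": "send_rows", "arguments": {"plan": [1.5, 2.9, 0, 0, 0, 0, 1, 1.5, 2.9, 0, 0, 0, 0, 1, 1.5, 2.9, 0, 0, 0, 0, 1, 1.5, 2.9, 0, 0, 0, 0, 1, 1.5, 2.9, 0, 0, 0, 0, 1, 1.5, 2.9, 0, 0, 0, 0, 1, 1.5, 2.9, 0, 0, 0, 0, 1, 1.5, 2.9, 0, 0, 0, 0, 1]}}

```text
time_s: 2.9
position: [0.5058, 0.0898, 0.405]
tool_rot: [[-0.995, -0.101, 0.001], [-0.101, 0.995, 0.0], [-0.001, 0.0, -1.0]]
ft_force: [-0.2, -0.4, -0.4]
grip_width: 0.001
finger_force: 0.0
```

Emit:
{"name": "send_rows", "arguments": {"plan": [0.3, 0, -2, 0, 0, 0, 1, 0.3, 0, -2, 0, 0, 0, 1, 0.3, 0, -2, 0, 0, 0, 1, 0, 0, -2, 0, 0, 0, 1, 0, 0, -2, 0, 0, 0, 1, 0, 0, -2, 0, 0, 0, 1, 0, 0, -2, 0, 0, 0, 1, 0, 0, -2.1, 0, 0, 0, 1]}}

```text
time_s: 3.57
position: [0.5146, 0.0882, 0.2432]
tool_rot: [[-0.995, -0.1, 0.001], [-0.1, 0.995, 0.0], [-0.001, 0.0, -1.0]]
ft_force: [0.7, -0.8, -0.7]
grip_width: 0.003
finger_force: 0.0
```

Emit:
{"name": "send_rows", "arguments": {"plan": [0, 0, 0, 0, 0, 0, 1, 0, 0, 0, 0, 0, 0, 1]}}

```text
time_s: 3.73
position: [0.5144, 0.0881, 0.2433]
tool_rot: [[-0.995, -0.101, -0.002], [-0.101, 0.995, -0.001], [0.002, -0.001, -1.0]]
ft_force: [0.9, 1.3, 0.9]
grip_width: 0.004
finger_force: 0.0
```

```bash
python3 - <<'E'
from h import *
S=vision.camera("scene")["color"];T=vision.camera("top")["color"]
a=cv2.resize(S[90:240,310:490],None,fx=3,fy=3);b=cv2.resize(T[135:285,145:285],None,fx=3,fy=3)
cv2.imwrite("pics/c2.png",cv2.resize(np.hstack([a,b])[:,:,::-1],None,fx=.83,fy=.83))
E
```

```text
(no output)
```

View pics/c2.png

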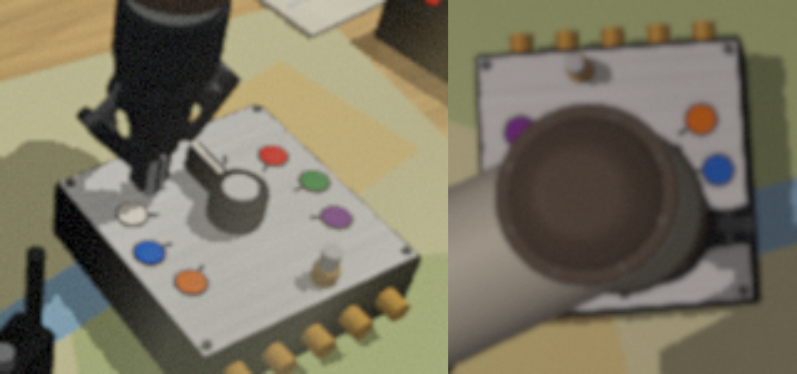

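The scene half of the picture shows the shut fingertips low on the panel by the white dot at crop (150,180), with the pointer bar at (205,160) clear on the far side. I'll approach in small steps and track the pointer tip with the scene camera.

```bash
cat > st.py <<'E'
from h import *
np.set_printoptions(precision=4,suppress=True)
A=np.array([.558,.140])
S=vision.camera("scene");o=get_obs();p=np.array(o["position"])
d=p[:2]-A
for name,z in(("pointer_tip",.075),("aim",.06)):
    for r in spotter.mark_of(name,"scene")[:2]:
        q=onz(S,np.array(r["xy"])*[640,400],z)[:2]-A
        print(name,round(r["confidence"],2),"sel",round((np.degrees(np.arctan2(q[1],q[0]))%360)-185.8,1),"r",np.linalg.norm(q))
print("tcp",p,"F",o["ft_force"],"finger polar r",np.linalg.norm(d),"sel",np.degrees(np.arctan2(d[1],d[0]))%360-185.8,"t",o["time_s"],"j",o["joint_pos"])
cur=None
for f in range(0,-100,-10):
  for off in(.020,):
    a=np.radians(185.8+f);P=A+.047*np.array([np.cos(a),np.sin(a)])+off*np.array([-np.sin(a),np.cos(a)])
    print(f,P,end="; ")
E
python3 st.py
```

```text
pointer_tip 0.92 sel 9.9 r 0.05332566806826702
aim 0.92 sel 1.7 r 0.07988265429993575
tcp [0.515  0.0885 0.2452] F [0.1912 0.5063 0.7317] finger polar r 0.06709624880407103 sel 44.39483508308834 t 3.8833 j [  27.5556   22.3634  -25.6504    0.0307  -41.811  -111.8014]
0 [0.5133 0.1154]; -10 [0.5097 0.1235]; -20 [0.5075 0.1321]; -30 [0.5069 0.141 ]; -40 [0.5079 0.1499]; -50 [0.5104 0.1584]; -60 [0.5143 0.1664]; -70 [0.5195 0.1736]; -80 [0.526  0.1798]; -90 [0.5334 0.1847];
```

Emit:
{"name": "send_rows", "arguments": {"plan": [-0.05, 0.5, 0, 0, 0, 0, 1, -0.05, 0.5, 0, 0, 0, 0, 1, -0.05, 0.5, 0, 0, 0, 0, 1, -0.05, 0.5, 0, 0, 0, 0, 1, 0, 0.3, 0, 0, 0, 0, 1, 0, 0.3, 0, 0, 0, 0, 1, 0, 0, 0, 0, 0, 0, 1]}}

```text
time_s: 4.57
position: [0.5124, 0.1148, 0.2437]
tool_rot: [[-0.995, -0.101, -0.0], [-0.101, 0.995, -0.0], [0.0, -0.0, -1.0]]
ft_force: [-0.3, 0.2, -0.8]
grip_width: -0.001
finger_force: 0.0
```

```bash
python3 st.py
```

```text
pointer_tip 0.91 sel 6.9 r 0.053979725987831385
aim 0.93 sel -1.7 r 0.07278220054733435
tcp [0.5124 0.1145 0.2436] F [ 0.7328 -0.1318  0.1602] finger polar r 0.05221686802636936 sel 23.37777107758575 t 4.6167 j [  30.3194   22.7233  -25.3292   -0.0014  -41.9529 -114.535 ]
0 [0.5133 0.1154]; -10 [0.5097 0.1235]; -20 [0.5075 0.1321]; -30 [0.5069 0.141 ]; -40 [0.5079 0.1499]; -50 [0.5104 0.1584]; -60 [0.5143 0.1664]; -70 [0.5195 0.1736]; -80 [0.526  0.1798]; -90 [0.5334 0.1847];
```

Joint 6 would hit its limit following the pointer clockwise, so I'll back off and turn the tool +90°. It will then push with the pad edges.

Emit:
{"name": "send_rows", "arguments": {"plan": [0, -0.7, 0, 0, 0, 0, 1, 0, -0.7, 0, 0, 0, 0, 1, 0, -0.6, 0, 0, 0, 0.1, 1, 0, 0, 0, 0, 0, 0.1, 1, 0, 0, 0, 0, 0, 0.1, 1, 0, 0, 0, 0, 0, 0.1, 1, 0, 0, 0, 0, 0, 0.1, 1, 0, 0, 0, 0, 0, 0.1, 1]}}

```text
time_s: 5.38
position: [0.5123, 0.0932, 0.2437]
tool_rot: [[-0.762, -0.648, -0.0], [-0.648, 0.762, -0.0], [0.0, 0.0, -1.0]]
ft_force: [-0.5, 0.2, 0.8]
grip_width: -0.0
finger_force: 0.0
```

Emit:
{"name": "send_rows", "arguments": {"plan": [0, 0, 0, 0, 0, 0.1, 1, 0, 0, 0, 0, 0, 0.1, 1, 0, 0, 0, 0, 0, 0.1, 1, 0, 0, 0, 0, 0, 0.1, 1, 0, 0, 0, 0, 0, 0.1, 1, 0, 0, 0, 0, 0, 0.1, 1, 0, 0, 0, 0, 0, 0.1, 1, 0, 0, 0, 0, 0, 0.1, 1]}}

```text
time_s: 6.05
position: [0.5123, 0.0932, 0.2437]
tool_rot: [[-0.066, -0.998, -0.0], [-0.998, 0.066, -0.0], [0.0, 0.0, -1.0]]
ft_force: [0.5, -1.2, -0.4]
grip_width: -0.006
finger_force: 0.0
```

Emit:
{"name": "send_rows", "arguments": {"plan": [0, 0, 0, 0, 0, 0.1, 1, 0, 0, 0, 0, 0, 0.07, 1, 0, 0.5, 0, 0, 0, 0, 1, 0, 0.5, 0, 0, 0, 0, 1, 0, 0.5, 0, 0, 0, 0, 1, 0, 0.5, 0, 0, 0, 0, 1, 0, 0, 0, 0, 0, 0, 1]}}

```text
time_s: 6.63
position: [0.5126, 0.1151, 0.2438]
tool_rot: [[0.1, -0.995, 0.0], [-0.995, -0.1, 0.0], [-0.0, -0.0, -1.0]]
ft_force: [0.0, 0.1, 0.4]
grip_width: -0.001
finger_force: 0.0
```

```bash
sed -i 's/(.020,)/(.017,)/' st.py; python3 st.py
```

```text
tcp [0.5125 0.1148 0.2437] F [ 0.8685 -0.351  -0.2656] finger polar r 0.05204590099364687 sel 23.139321828927223 t 6.6833 j [ 30.344   22.7215 -25.3144  -0.0003 -41.9554 -24.6062]
0 [0.513  0.1183]; -10 [0.5099 0.1265]; -20 [0.5083 0.135 ]; -30 [0.5082 0.1438]; -40 [0.5096 0.1524]; -50 [0.5125 0.1606]; -60 [0.5167 0.1682]; -70 [0.5222 0.1749]; -80 [0.5288 0.1806]; -90 [0.5363 0.185 ];
```

Emit:
{"name": "send_rows", "arguments": {"plan": [0, 0.35, 0, 0, 0, 0, 1, -0.07, 0.3, 0, 0, 0, -0.06, 1, -0.1, 0.3, 0, 0, 0, -0.06, 1, -0.08, 0.3, 0, 0, 0, -0.06, 1, -0.08, 0.3, 0, 0, 0, -0.06, 1, -0.07, 0.3, 0, 0, 0, -0.07, 1, 0, 0, 0, 0, 0, 0, 1]}}

```text
time_s: 7.37
position: [0.5084, 0.133, 0.2437]
tool_rot: [[-0.21, -0.978, 0.0], [-0.978, 0.21, 0.0], [-0.0, -0.0, -1.0]]
ft_force: [-0.3, 0.3, 0.1]
grip_width: 0.0
finger_force: 0.0
```

```bash
python3 st.py; python3 - <<'E'
from h import *
S=vision.camera("scene")["color"]
cv2.imwrite("pics/c3.png",cv2.resize(S[120:230,330:480,::-1],None,fx=4,fy=4,interpolation=2))
E
```

```text
pointer_tip 0.81 sel -19.7 r 0.04665111847356908
aim 0.67 sel -31.0 r 0.07117854103163707
tcp [0.5084 0.1329 0.2437] F [ 1.158  -0.7689  0.6507] finger polar r 0.050107420113047 sel 2.3974940104020845 t 7.4167 j [ 32.3494  22.7462 -25.2691   0.0007 -41.9786 -44.313 ]
0 [0.513  0.1183]; -10 [0.5099 0.1265]; -20 [0.5083 0.135 ]; -30 [0.5082 0.1438]; -40 [0.5096 0.1524]; -50 [0.5125 0.1606]; -60 [0.5167 0.1682]; -70 [0.5222 0.1749]; -80 [0.5288 0.1806]; -90 [0.5363 0.185 ];
```

View pics/c3.png

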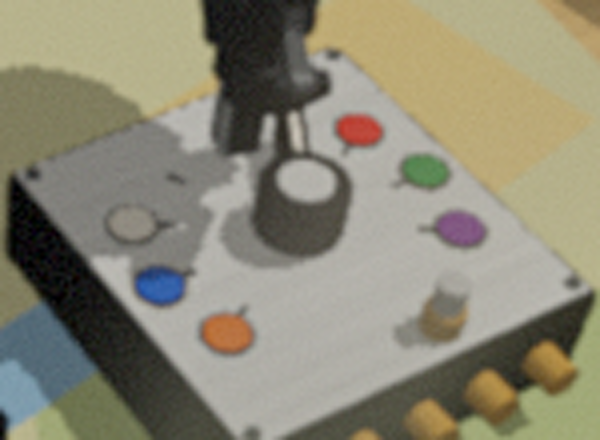

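The pointer (stripe at crop (293,125)) has clicked to -30°. Next click.

Emit:
{"name": "send_rows", "arguments": {"plan": [0, 0.35, 0, 0, 0, -0.07, 1, 0, 0.35, 0, 0, 0, -0.07, 1, 0, 0.38, 0, 0, 0, -0.07, 1, 0.07, 0.43, 0, 0, 0, -0.09, 1, 0.07, 0.43, 0, 0, 0, -0.09, 1, 0.14, 0.41, 0, 0, 0, -0.085, 1, 0.15, 0.41, 0, 0, 0, -0.085, 1, 0, 0, 0, 0, 0, 0, 1]}}

```text
time_s: 8.23
position: [0.5131, 0.1607, 0.2438]
tool_rot: [[-0.697, -0.717, 0.001], [-0.717, 0.697, 0.0], [-0.001, -0.0, -1.0]]
ft_force: [-0.2, -1.0, 0.1]
grip_width: -0.002
finger_force: 0.0
```

```bash
python3 st.py
```

```text
pointer_tip 0.93 sel -63.4 r 0.04520003808770898
aim 0.8 sel -61.8 r 0.06600578646108932
tcp [0.5129 0.1604 0.2437] F [ 0.4038 -0.0231  0.0634] finger polar r 0.04953091864924369 sel -30.11231894341074 t 8.2833 j [ 34.6669  23.6837 -23.6047  -0.0003 -42.7008 -78.6631]
0 [0.513  0.1183]; -10 [0.5099 0.1265]; -20 [0.5083 0.135 ]; -30 [0.5082 0.1438]; -40 [0.5096 0.1524]; -50 [0.5125 0.1606]; -60 [0.5167 0.1682]; -70 [0.5222 0.1749]; -80 [0.5288 0.1806]; -90 [0.5363 0.185 ];
```

Clicked at -60°. One more, to a nominal -80°.

Emit:
{"name": "send_rows", "arguments": {"plan": [0.19, 0.38, 0, 0, 0, -0.085, 1, 0.19, 0.38, 0, 0, 0, -0.085, 1, 0.27, 0.34, 0, 0, 0, -0.09, 1, 0.28, 0.33, 0, 0, 0, -0.09, 1, 0.33, 0.28, 0, 0, 0, -0.09, 1, 0.33, 0.28, 0, 0, 0, -0.09, 1, 0, 0, 0, 0, 0, 0, 1]}}

```text
time_s: 8.97
position: [0.529, 0.1804, 0.2437]
tool_rot: [[-0.964, -0.267, 0.0], [-0.267, 0.964, 0.0], [-0.0, 0.0, -1.0]]
ft_force: [-0.1, -0.4, -0.4]
grip_width: 0.002
finger_force: 0.0
```

```bash
python3 st.py
```

```text
pointer_tip 0.79 sel -96.3 r 0.04972219080145681
pointer_tip 0.31 sel 72.1 r 0.3299939933603765
aim 0.73 sel -91.2 r 0.08096384342220103
tcp [0.5287 0.1801 0.2437] F [0.0282 0.28   0.523 ] finger polar r 0.049668236047400255 sel -59.68241980454634 t 9.0167 j [  35.4373   25.3532  -20.5906    0.0034  -44.0493 -109.7746]
0 [0.513  0.1183]; -10 [0.5099 0.1265]; -20 [0.5083 0.135 ]; -30 [0.5082 0.1438]; -40 [0.5096 0.1524]; -50 [0.5125 0.1606]; -60 [0.5167 0.1682]; -70 [0.5222 0.1749]; -80 [0.5288 0.1806]; -90 [0.5363 0.185 ];
```

At green by estimate. I'll back away, lift and go over to the tuner, then verify before pressing.

Emit:
{"name": "send_rows", "arguments": {"plan": [-0.7, -0.3, 0, 0, 0, 0, 1, -0.8, -0.2, 0, 0, 0, 0, 1, 0, 0, 2, 0, 0, 0, 1, 0, 0, 3, 0, 0, 0, 1, 0, 0, 3, 0, 0, 0, 1, 0, -1, 1, 0, 0, 0, 1, 0, -3, 0, 0, 0, 0, 1, 0, -3, 0, 0, 0, 0, 1]}}

```text
time_s: 9.78
position: [0.5127, 0.1047, 0.3347]
tool_rot: [[-0.963, -0.27, 0.002], [-0.27, 0.963, 0.001], [-0.002, 0.001, -1.0]]
ft_force: [-0.0, -0.4, 0.2]
grip_width: -0.003
finger_force: 0.0
```

Emit:
{"name": "send_rows", "arguments": {"plan": [0, -3, 0, 0, 0, 0, 1, 0, -3, 0, 0, 0, 0, 1, 0, -3, 0, 0, 0, 0, 1, 0, -3, 0, 0, 0, 0, 1, -0.2, -3, 0, 0, 0, 0, 1, -0.2, -3, 0, 0, 0, 0, 1, -0.2, -3, 0, 0, 0, 0, 1, -0.2, -2, 0, 0, 0, 0, 1]}}

```text
time_s: 10.45
position: [0.504, -0.127, 0.3334]
tool_rot: [[-0.964, -0.266, -0.001], [-0.266, 0.964, 0.0], [0.001, 0.0, -1.0]]
ft_force: [0.6, -0.9, 0.4]
grip_width: 0.004
finger_force: 0.0
```

```bash
python3 st.py; python3 - <<'E'
from h import *
T=vision.camera("top");S=vision.camera("scene")
for c,n in((S,"scene"),(T,"top")): print(n,[(np.round(np.array(r["xy"])*[640,400],1),round(r["confidence"],2)) for r in spotter.mark_of("tune_top",n)], proj(c,np.array([.4975,-.124,.067])))
a=cv2.resize(T["color"][140:280,145:285],None,fx=2.85,fy=2.85);b=cv2.resize(S["color"][100:260,200:360],None,fx=2.5,fy=2.5)
h=min(len(a),len(b));cv2.imwrite("pics/c4.png",np.hstack([a[:h],b[:h]])[:,:,::-1])
E
```

```text
pointer_tip 0.76 sel -91.8 r 0.0503915593086395
aim 0.88 sel -95.7 r 0.07693452440273058
tcp [ 0.5037 -0.1287  0.3333] F [-0.8676 -2.4193  0.5739] finger polar r 0.274134681994315 sel 72.77729845532241 t 10.5 j [  3.5715  15.7061 -20.1206   0.0187 -54.2791 -78.262 ]
0 [0.513  0.1183]; -10 [0.5099 0.1265]; -20 [0.5083 0.135 ]; -30 [0.5082 0.1438]; -40 [0.5096 0.1524]; -50 [0.5125 0.1606]; -60 [0.5167 0.1682]; -70 [0.5222 0.1749]; -80 [0.5288 0.1806]; -90 [0.5363 0.185 ]; scene [(array([159.5, 267.7]), 0.61), (array([258. , 191.8]), 0.52), (array([443.5, 202.6]), 0.41)] [259.36512923 192.82204117]
top [(array([457.8, 194.8]), 0.57)] [354.22777034 243.2542476 ]
```

View pics/c4.png

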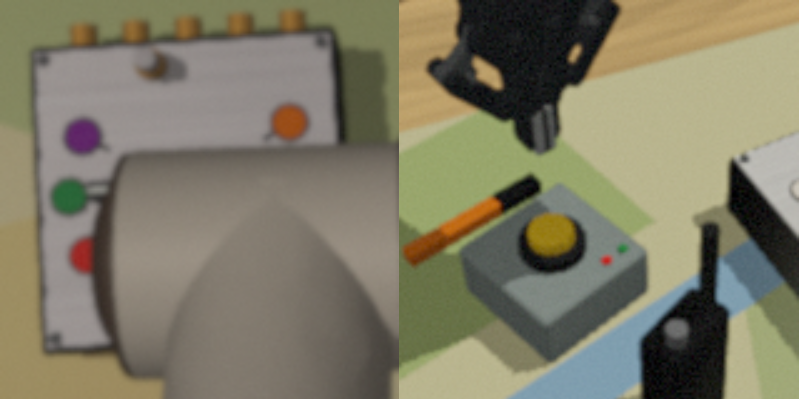

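The pointer tip (crop (95,193)) points at the green dot, and the fingertips hang above the grey tuner's button (crop (550,235)). I'll centre and descend.

Emit:
{"name": "send_rows", "arguments": {"plan": [-0.3, 0.3, -1, 0, 0, 0, 1, -0.3, 0.2, -2, 0, 0, 0, 1, 0, 0, -2, 0, 0, 0, 1, 0, 0, -2, 0, 0, 0, 1, 0, 0, -1, 0, 0, 0, 1, 0, 0, -0.4, 0, 0, 0, 1, 0, 0, 0, 0, 0, 0, 1]}}

```text
time_s: 11.38
position: [0.4997, -0.1193, 0.2491]
tool_rot: [[-0.963, -0.268, -0.002], [-0.268, 0.963, -0.0], [0.002, 0.0, -1.0]]
ft_force: [-0.0, -0.6, -0.1]
grip_width: 0.005
finger_force: 0.0
```

Emit:
{"name": "send_rows", "arguments": {"plan": [0, 0, -0.3, 0, 0, 0, 1, 0, 0, -0.2, 0, 0, 0, 1, 0, 0, -0.2, 0, 0, 0, 1, 0, 0, 0, 0, 0, 0, 1]}}

```text
time_s: 11.72
position: [0.5001, -0.1197, 0.2434]
tool_rot: [[-0.964, -0.267, 0.002], [-0.267, 0.964, 0.0], [-0.002, -0.001, -1.0]]
ft_force: [-0.3, 1.6, 2.7]
grip_width: 0.005
finger_force: 1.3
```

Contact has started but is about 3-4 mm off centre. I'll lift, centre and press.

Emit:
{"name": "send_rows", "arguments": {"plan": [0, 0, 0.6, 0, 0, 0, 1, -0.15, -0.3, 0, 0, 0, 0, 1, 0, 0, 0, 0, 0, 0, 1, 0, 0, -0.3, 0, 0, 0, 1, 0, 0, -0.3, 0, 0, 0, 1, 0, 0, -0.1, 0, 0, 0, 1, 0, 0, 0, 0, 0, 0, 1]}}

```text
time_s: 12.3
position: [0.4982, -0.1229, 0.2416]
tool_rot: [[-0.964, -0.267, -0.0], [-0.267, 0.964, -0.0], [0.001, -0.0, -1.0]]
ft_force: [-0.4, -0.9, 3.3]
grip_width: 0.004
finger_force: 1.8
```

Emit:
{"name": "send_rows", "arguments": {"plan": [0, 0, -0.1, 0, 0, 0, 1, 0, 0, -0.1, 0, 0, 0, 1, 0, 0, 0, 0, 0, 0, 1]}}

```text
time_s: 12.55
position: [0.4982, -0.123, 0.2398]
tool_rot: [[-0.964, -0.267, -0.0], [-0.267, 0.964, -0.0], [0.0, -0.0, -1.0]]
ft_force: [-1.7, -1.4, 5.1]
grip_width: -0.002
finger_force: 2.3
```

Emit:
{"name": "send_rows", "arguments": {"plan": [0, 0, -0.1, 0, 0, 0, 1, 0, 0, -0.1, 0, 0, 0, 1, 0, 0, 0, 0, 0, 0, 1]}}

```text
time_s: 12.8
position: [0.4982, -0.1229, 0.2393]
tool_rot: [[-0.963, -0.268, 0.0], [-0.268, 0.963, -0.001], [0.0, -0.001, -1.0]]
ft_force: [-4.1, -0.2, 14.1]
grip_width: 0.003
finger_force: 7.1
```

The force jumped from 5 to 14 N with travel stopped, so the button is fully down. Releasing.

Emit:
{"name": "send_rows", "arguments": {"plan": [0, 0, 0, 0, 0, 0, 1, 0, 0, 0.4, 0, 0, 0, 1, 0, 0, 0.6, 0, 0, 0, 1, 0, 0, 2, 0, 0, 0, 1, 0, 0, 3, 0, 0, 0, 1, 0, 0, 3, 0, 0, 0, 1, 0, 0, 3, 0, 0, 0, 1, -1.5, -2, 0, 0, 0, 0, 1]}}

```text
time_s: 13.47
position: [0.4864, -0.1415, 0.3636]
tool_rot: [[-0.962, -0.272, 0.013], [-0.272, 0.962, -0.001], [-0.013, -0.005, -1.0]]
ft_force: [-0.1, -0.3, -0.6]
grip_width: -0.002
finger_force: 0.0
```

Emit:
{"name": "send_rows", "arguments": {"plan": [-2, -3, 0, 0, 0, 0, 1, -2, -3, 0, 0, 0, 0, 1, -2, -3, 0, 0, 0, 0, 1, 0, -3, 0, 0, 0, 0, 1, 0, -3, 0, 0, 0, 0, 1, 0, -3, 0, 0, 0, 0, 1, 0, 0, 0, 0, 0, 0, 1, 0, 0, 0, 0, 0, 0, 1]}}

```text
time_s: 14.13
position: [0.4228, -0.3238, 0.3566]
tool_rot: [[-0.964, -0.264, -0.001], [-0.264, 0.964, 0.002], [0.001, 0.002, -1.0]]
ft_force: [-0.4, 0.3, 0.6]
grip_width: 0.002
finger_force: 0.0
```

```bash
python3 st.py; python3 - <<'E'
from h import *
cv2.imwrite("pics/top9.png",vision.camera("top")["color"][:,:,::-1])
E
```

```text
pointer_tip 0.69 sel -92.8 r 0.06125578787585715
aim 0.61 sel -93.4 r 0.07815163944580952
tcp [ 0.4228 -0.3229  0.3568] F [ 0.059   0.3187 -0.6536] finger polar r 0.48223638296994015 sel 67.91865380632481 t 14.1833 j [-19.9024  15.4322 -16.6287  -0.0642 -58.0413 -54.6622]
0 [0.513  0.1183]; -10 [0.5099 0.1265]; -20 [0.5083 0.135 ]; -30 [0.5082 0.1438]; -40 [0.5096 0.1524]; -50 [0.5125 0.1606]; -60 [0.5167 0.1682]; -70 [0.5222 0.1749]; -80 [0.5288 0.1806]; -90 [0.5363 0.185 ];
```

View pics/top9.png

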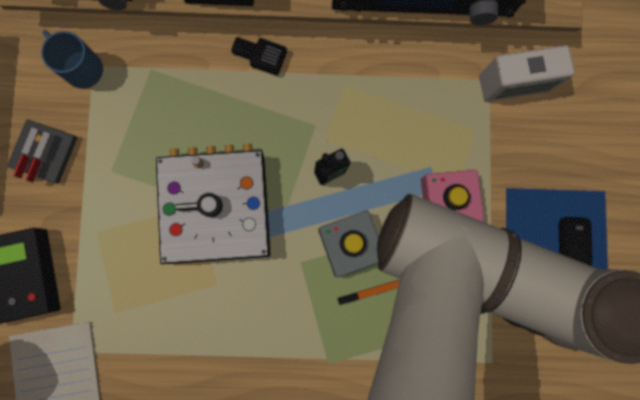

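The pointer lies on the green dot at (169,209). The tune button is up at (353,243), and the adapter, radio and highlighter are where they were.

```bash
python3 -c "
from bench import robot
print(robot.close_job())"
```

```text
the job is handed in; nothing more can be done
None
```

The job is handed in: the selector was pushed three clicks to the green dot, then the yellow tune button on the grey tuner was pressed fully down and let go, and the adapter, radio and highlighter look unmoved in the final picture.

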